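# Slide the spray bottle home into its bay

## Task

Push the standing spray bottle across the counter into its low three-sided bay until it stands fully home, close to the back rail. Push gently with the fingertips, low on the body, so that it slides and stays upright; never pinch or lift it, and leave the things round it where they are.

Things in the scene. Friction and masses are not known exactly. Their poses are not given: they have to be found in the camera images.
- spot_spray: Loose white trigger-spray bottle, green head, 177 mm tall, about 0.19 kg, standing. To the touch its body is a square column 48 x 48 mm, 154 mm high, x -17 to +31 and y -24 to +24 mm in its own frame; origin on its underside, z up. Pushed more than about 30 mm above the counter it tips; pushed lower it slides with 1 to 3 N.
- bottle_foot (a point): The middle of the bottle's square foot, on its underside, 7 mm along the bottle's own +x from the bottle's origin (axes as the bottle's). The bottle is taller than the fingers: a gripper held straight down touches it with its body first, so lean the gripper back and let the fingertips lead. Two screens stand at the robot's right, near the gripper's start: rise before crossing.
- bottle_bay: Dark steel three-sided rail fixed to the counter, 24 mm high, 5 mm thick, no floor, open towards its own -x (roughly world +y, the robot's left). Origin on the counter: inner back face at x = +22 mm, inner sides at y = +-42 mm from x = +22 to -23 mm, then flaring out to x = -43, y = +-57 mm. Square against the back, the bottle's foot middle is at x = -2 mm.
- glue_stick: Bystander: standing glue stick, 26 mm diameter, 88 mm tall, origin on its underside. Stands beyond the bay as the robot sees it.
- tin: Bystander: flat white mint tin, 61 x 91 x 21 mm, origin on its underside. Lies between the bay and the robot.
- spool: Bystander: thread spool, 29 mm diameter, 46 mm tall, origin on its underside. Stands on the robot's side of the bottle's path.
There are look-alikes about, which are no part of the job. Several things look just like the spot_spray: the one meant starts farthest to the robot's right. Of the things shaped like the bottle_bay, the steel one is meant.

How it is judged:
By the outcome, as a careful person would: the job done as asked, in the order asked, and still so for the second after the job is handed in, with the robot touching nothing.
It also fails if it takes over 48 s, if anything falls off the work surface, if the arm or the gripper's body presses on something with over 40 N, if the wrist force passes 120 N, or if a joint passes its speed limit or range.

## Robot

A 7-joint arm with a two-finger parallel gripper is mounted at the origin on the work surface; the furniture and walls round the work are solid. World frame = base frame: x ahead of the robot, y to its left, z up, the work surface at z = 0. Lengths are in m, angles in rad, forces in N, time in s.
With the tool pointing down it reaches from about 0.425 to 0.875 m from the base axis. Payload 8.4 kg.
Tool frame: the origin (TCP) lies midway between the tips of the shut fingers; the grasp point (between the pads) lies 19 mm behind it; z points along the fingers, y is the line along which they close (so a half turn about z gives the same grasp; the last joint's range is limited). The gripper opens to 85 mm and grips with 20 to 120 N. Pads are 22 mm wide; open, the fingers measure 114 mm over their backs; the gripper's body (76 mm by 85 mm) begins 54 mm behind the grasp point. The pads swing forward as they close: fully open they stand 13 mm farther back than shut.
Start: joints at [-1.345, 0.333, 0.04, 1.465, -0.013, 1.343, -0.059], TCP at [0.207, 0.616, 0.231] pointing down, gripper open.
Joint ranges: [-2.58, 2.58], [-0.38, 2.09], [-1.3, 1.39], [0.25, 2.4], [-1.5, 4.64], [0.08, 2.09], [-2.65, 2.65]. Speed limits (rad/s): [2.22, 2.22, 2.79, 2.79, 3.14, 3.14, 3.14].

## Interface

Orientations are given as a 3x3 rotation matrix whose columns are the frame's x, y, z axes.
In Python, from workcell import get_obs, grab_frame, sign_off gives the robot as it stands.
- The arm moves only by the shell command python3 -m jog 'ROWS' [FORCE]. ROWS is JSON, a list that holds one entry, the list of rows, each a list of 5 numbers: the shift along the world's x, y, z in mm, then the turn about the world's z in degrees, then the closure in counts, from 0 (fully open) to 255 (shut). In form: [[[dx, dy, dz, roll, gripper], ...]]. A call has 1 to 20 rows; each row shifts and turns the commanded pose from where the row before left it; what a row does not reach is not made up. A row lasts 1/10 s, in which the tool goes at most 50 mm and 8.59 degrees, less where a joint would pass 70% of its speed; a pose out of reach is approached as far as the arm can. A call with a gripper value outside its range is refused whole. The fingers move at their own pace and stop on an object; FORCE is the grip in N (left out, the last holds). Time passes only in rows, so rows that do not move let the fingers close. It gives the time, the measured TCP pose, the force, the opening and the grip force at its end, in the units of the state.
- get_obs(): the state, without advancing time (a new reading comes with each control period).
- grab_frame(name): name is "scene" or "top" or "wrist"; returns a dict with "color" (384x512x3 uint8, blue, green, red), "fx", "fy", "cx", "cy" (pixels), "T" (4x4, takes a point from camera to world coordinates); the wrist camera has in their place "T_tool_cam" (4x4, takes a point from camera to tool coordinates, whose origin is the TCP and whose axes are the flange's). Camera axes: x right, y down, z forward; pixel columns grow to the right and rows downward; lengths in m; the calibration is good to about 2 mm. A picture is of the moment at which its call begins: read the wrist's pose just before it. There is no depth.
- sign_off(): hands the job in; it is judged then, once.
The state is a dict: "clock": time; "joints": joint angles; "joint_velocities": joint speeds; "tau": joint torques, N m; "ee_pos": TCP position; "eef_rot": TCP orientation; "wrist_force": force on the tool from outside, world axes, zero at the start; "ft_torque": the same for the moment, N m; "gripper_width": finger opening in m; "grip_force": force on a finger pad.
Only numpy, scipy, OpenCV 4.12 (cv2) and the standard library are available. Lean on these libraries where they do the work, as an engineer would, in place of code of your own. Each camera call takes 0.05 s, during which the arm holds its last target. There are 200 camera calls.

## Working session

There is one attempt and no reset: what is moved stays moved. The work goes in short steps, Python scripts to look and compute and a shell command to move; the robot and the scene stay as the last step left them, time stands still between calls to the robot, and variables do not carry over. Pictures are saved under pics/ and viewed, at most 10 in all, crops included, and the job is handed in when it is done.

```bash
mkdir -p pics; cat > h.py <<'E'
import numpy as np, cv2
from workcell import get_obs, grab_frame, sign_off
def ray(f,uv,T=None):
    T=f["T"] if T is None else T
    d=np.array([(uv[0]-f["cx"])/f["fx"],(uv[1]-f["cy"])/f["fy"],1.]); return T[:3,3],T[:3,:3]@d
def onz(f,uv,z=0,T=None):
    o,d=ray(f,uv,T); return o+d*(z-o[2])/d[2]
def proj(f,p,T=None):
    T=f["T"] if T is None else T
    c=np.linalg.inv(T)@np.append(p,1); return np.array([c[0]/c[2]*f["fx"]+f["cx"],c[1]/c[2]*f["fy"]+f["cy"]])
E
python3 - <<'E'
from h import *
o=get_obs(); print(o["clock"],o["ee_pos"],o["eef_rot"],o["joints"])
for n in("scene","top"):
    f=grab_frame(n); cv2.imwrite(f"pics/{n}0.png",cv2.resize(f["color"],None,fx=1.5,fy=1.5)); np.save(f"pics/{n}0.npy",f,allow_pickle=True)
    print(n,f["fx"],f["cx"],f["cy"],np.round(f["T"],3).tolist())
E
```

```text
0.0 [0.20729642 0.61556821 0.23041979] [[-9.47719753e-01  3.19103581e-01 -4.16335728e-04]
 [ 3.19103833e-01  9.47718432e-01 -1.58652319e-03]
 [-1.11696189e-04 -1.63643369e-03 -9.99998655e-01]] [-1.34519959  0.33390722  0.03985537  1.46627866 -0.01339319  1.34331274
 -0.05848872]
scene 475.11899579985857 247.88671327721806 190.72863849193527 [[-0.695, -0.404, 0.595, -0.02], [-0.719, 0.363, -0.593, 0.578], [0.024, -0.84, -0.543, 0.526], [0.0, 0.0, 0.0, 1.0]]
top 347.00445516055095 258.0071284781542 194.4398047636966 [[0.01, -0.993, 0.116, 0.415], [-1.0, -0.011, -0.009, 0.057], [0.01, -0.116, -0.993, 0.867], [0.0, 0.0, 0.0, 1.0]]
```

View pics/scene0.png

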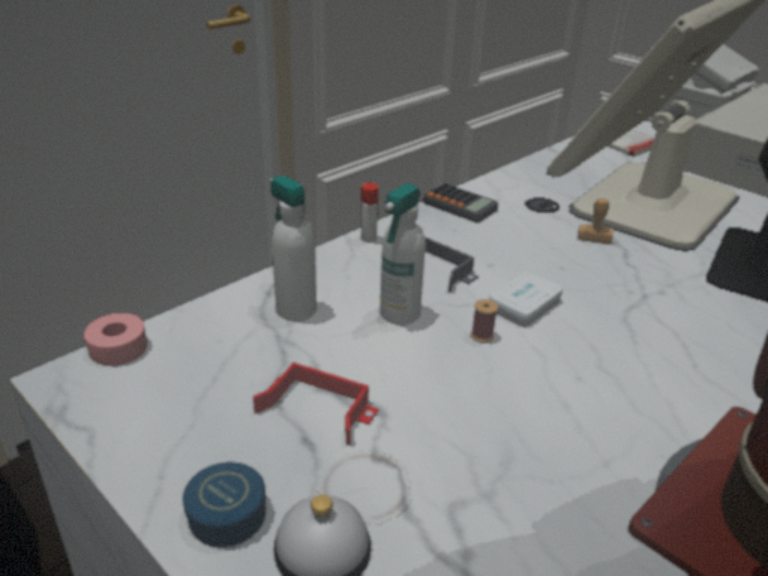

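View pics/top0.png

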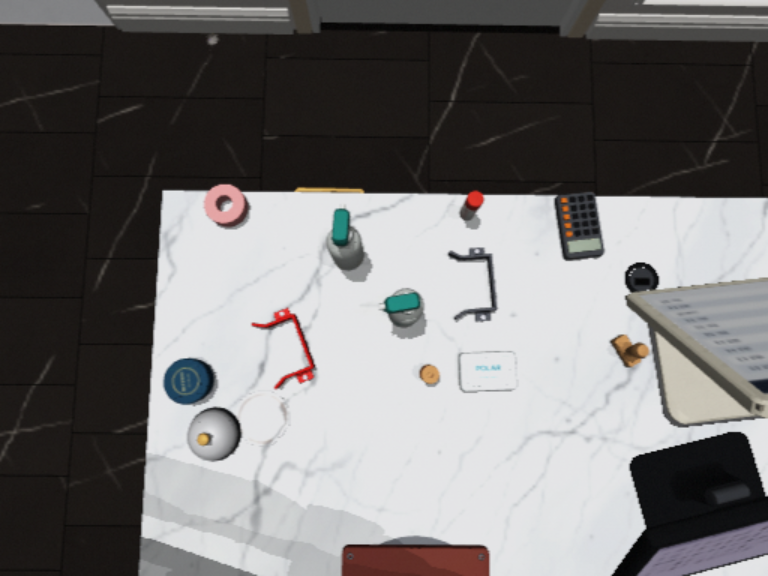

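The scene shows the target bottle (foot ~(400,310) of the 1.5x scene, (405,310) in top), and the steel bay in top at (450-495, 250-320). The other bottle stands at top (346,250), and the red bay is a decoy. The spool is at (430,375), the tin at (488,371) and the glue stick at (473,205). The stated start TCP (y=+0.616) doesn't agree with "near the screens at the right", so I'll check it with the wrist camera while measuring.

```bash
python3 - <<'E'
from h import *
o=get_obs(); f=grab_frame("wrist"); cv2.imwrite("pics/w0.png",f["color"]); print(f["T_tool_cam"].round(3).tolist(),f["fx"])
F={n:np.load(f"pics/{n}0.npy",allow_pickle=True).item() for n in("scene","top")}
t=F["top"]
for n,uv,z in [("bayBackL(far)",(490,255),.024),("bayBackR(near)",(495,312),.024),("bay far flare tip",(450,253),.024),("bay near flare tip",(456,319),.024),("spool",(430,372),.046),("glue top",(475,199),.088),("tin",(488,371),.021)]:
    print(n,onz(t,np.array(uv)/1.5,z).round(3))
# green heads of bottles: centroid, two-view triangulation
for n in F:
    im=F[n]["color"]; h=cv2.cvtColor(im,cv2.COLOR_BGR2HSV)
    m=cv2.inRange(h,(75,120,40),(95,255,255))
    c,l,s,ct=cv2.connectedComponentsWithStats(m)
    for i in range(1,c):
        if s[i,4]>60:
            r=cv2.minAreaRect(np.argwhere(l==i)[:,::-1].astype(np.float32)); print(n,s[i],ct[i].round(1),[np.round(x,1) for x in r])
            if n=="top": 
                p=onz(t,ct[i],.172); print(" at z.172",p.round(3)," in scene px",proj(F["scene"],p).round(1))
E
```

```text
[[0.001, -0.947, -0.321, 0.082], [1.0, 0.001, -0.0, -0.0], [0.001, -0.321, 0.947, -0.143], [0.0, 0.0, 0.0, 1.0]] 337.11378902332405
bayBackL(far) [ 0.577 -0.12   0.024]
bayBackR(near) [ 0.483 -0.127  0.024]
bay far flare tip [ 0.579 -0.054  0.024]
bay near flare tip [ 0.471 -0.064  0.024]
spool [ 0.386 -0.02   0.046]
glue top [ 0.652 -0.085  0.088]
tin [ 0.387 -0.115  0.021]
scene [181 118  21  16 209] [191.1 124.9] [array([191.2, 125.5]), array([21.5, 13.7]), np.float64(21.8)]
scene [258 123  20  14 135] [267.2 128.6] [array([267.4, 128.4]), array([ 9.4, 18.8]), np.float64(47.7)]
top [222 140  11  23 220] [226.8 151. ] [array([226.8, 151. ]), array([ 9.8, 22.4]), np.float64(3.8)]
 at z.172 [0.585 0.115 0.172]  in scene px [192.6 124.1]
top [257 195  23  14 230] [267.8 201.6] [array([267.6, 201.7]), array([10.6, 22.6]), np.float64(78.7)]
 at z.172 [0.482 0.03  0.172]  in scene px [268.9 129.5]
```

View pics/w0.png

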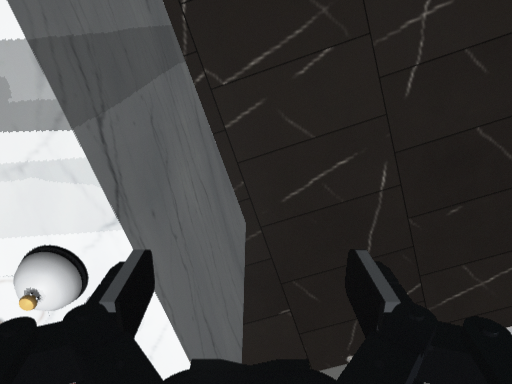

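The wrist picture shows the counter's left edge running diagonally from (20,0) to (180,384), with the grey ball lamp at (45,280). So the gripper really starts off the counter on the left, at y≈+0.6. The rows have no tilt, so I'll test whether the arm leans when driven at its inner reach limit, and whether that lean persists.

```bash
python3 -m jog '[[[-13,-38,15,0,255],[-13,-38,15,0,255],[-13,-38,15,0,255],[-13,-38,0,0,255],[-13,-38,0,0,255],[-13,-38,0,0,255]]]'; python3 -c "
from h import *
o=get_obs();print(o['ee_pos'].round(3),o['eef_rot'].round(3).tolist(),o['joints'].round(3))"
```

```text
clock: 0.75
ee_pos: [0.1289, 0.3863, 0.2761]
eef_rot: [[-0.948, 0.319, 0.0], [0.319, 0.948, -0.0], [-0.0, -0.0, -1.0]]
wrist_force: [-0.1, -0.3, 1.0]
gripper_width: -0.0
grip_force: 0.0
[0.129 0.386 0.276] [[-0.948, 0.319, 0.0], [0.319, 0.948, -0.0], [-0.0, -0.0, -1.0]] [-1.357e+00 -1.890e-01 -1.000e-03  1.932e+00 -0.000e+00  1.398e+00
 -1.120e-01]
```

```bash
python3 -m jog '[[[-13,-38,0,0,255],[-13,-38,0,0,255],[-13,-38,0,0,255],[-13,-38,0,0,255]]]'; python3 -c "
from h import *
o=get_obs();print(o['ee_pos'].round(3),o['eef_rot'].round(3).tolist(),o['joints'].round(3))"
```

```text
clock: 1.15
ee_pos: [0.0934, 0.2952, 0.2665]
eef_rot: [[-0.95, 0.313, -0.003], [0.313, 0.949, -0.028], [-0.005, -0.027, -1.0]]
wrist_force: [-0.0, -0.2, -0.4]
gripper_width: 0.0003
grip_force: 0.0
[0.093 0.295 0.267] [[-0.95, 0.313, -0.003], [0.313, 0.949, -0.028], [-0.005, -0.027, -1.0]] [-1.037 -0.378 -0.271  2.082 -0.095  1.453 -0.023]
```

It leans when j2 saturates. I'll go further, then check that the lean persists.

```bash
python3 -m jog '[[[-5,-40,0,0,255],[-5,-40,0,0,255],[-5,-40,0,0,255]]]'; python3 -c "
from h import *
o=get_obs();print(o['joints'].round(3))"; python3 -m jog '[[[10,30,0,0,255],[10,30,0,0,255],[10,30,0,0,255]]]'; python3 -c "
from h import *
o=get_obs();print(o['joints'].round(3))"
```

```text
clock: 1.45
ee_pos: [0.0968, 0.2647, 0.2439]
eef_rot: [[-0.944, 0.33, -0.032], [0.331, 0.94, -0.083], [0.002, -0.089, -0.996]]
wrist_force: [1.4, -1.4, 1.1]
gripper_width: -0.0002
grip_force: 0.0
[-1.159 -0.38  -0.149  2.138 -0.063  1.469 -0.052]
clock: 1.75
ee_pos: [0.1232, 0.358, 0.2439]
eef_rot: [[-0.949, 0.314, -0.036], [0.316, 0.945, -0.082], [0.008, -0.089, -0.996]]
wrist_force: [-0.0, 0.6, 0.7]
gripper_width: 0.0
grip_force: 0.0
[-1.196 -0.159 -0.129  1.975 -0.036  1.412 -0.066]
```

```bash
python3 -m jog '[[[-10,-40,0,0,255],[-10,-40,0,0,255],[-10,-40,10,0,255],[-5,-40,20,0,255],[-5,-40,20,0,255],[-5,-40,20,0,255],[-5,-40,20,0,255]]]'; python3 -c "
from h import *
o=get_obs();print(o['joints'].round(3))"
```

```text
clock: 2.45
ee_pos: [0.1042, 0.2277, 0.2488]
eef_rot: [[-0.942, 0.327, -0.074], [0.335, 0.928, -0.161], [0.016, -0.177, -0.984]]
wrist_force: [0.6, -1.7, 0.7]
gripper_width: -0.0002
grip_force: 0.0
[-0.986 -0.379 -0.219  2.133 -0.088  1.558  0.057]
```

The lean persists, but ratcheting further inwards would bring the tool too near the base. I'll go to the outer limit over the free floor on the left instead, where the tips swing outward.

```bash
python3 -m jog '[[[24,38,5,0,255],[24,38,5,0,255],[24,38,5,0,255],[24,38,5,0,255],[24,38,5,0,255],[24,38,5,0,255],[24,38,5,0,255],[24,38,5,0,255],[24,38,5,0,255],[24,38,5,0,255],[24,38,0,0,255],[24,38,0,0,255],[24,38,0,0,255],[24,38,0,0,255]]]'; python3 -c "
from h import *
o=get_obs();print(o['joints'].round(3))"
```

```text
clock: 3.85
ee_pos: [0.4009, 0.7104, 0.291]
eef_rot: [[-0.954, 0.293, -0.061], [0.299, 0.937, -0.178], [0.005, -0.188, -0.982]]
wrist_force: [0.0, 0.2, -1.5]
gripper_width: -0.0001
grip_force: 0.0
[-1.067  0.954 -0.254  0.383  0.229  2.004  0.108]
```

```bash
python3 -m jog '[[[24,40,0,0,255],[24,40,0,0,255],[24,40,0,0,255],[24,40,0,0,255],[24,40,0,0,255],[24,40,0,0,255]]]'; python3 -c "
from h import *
o=get_obs();print(o['joints'].round(3))"
```

```text
clock: 4.45
ee_pos: [0.407, 0.7485, 0.2645]
eef_rot: [[-0.971, 0.237, 0.001], [0.234, 0.959, -0.157], [-0.038, -0.152, -0.988]]
wrist_force: [-4.6, 2.7, 2.9]
gripper_width: 0.0001
grip_force: 0.0
[-0.999  1.122 -1.305  0.254  1.256  2.089  0.093]
```

The outer limit only saturates j3/j4/j6. The inner limit leaned cleanly, so I'll repeat it higher up, where the limit lies farther from the base.

```bash
python3 -m jog '[[[-19,-38,22,0,255],[-19,-38,22,0,255],[-19,-38,22,0,255],[-19,-38,22,0,255],[-19,-38,22,0,255],[-19,-38,22,0,255],[-19,-38,22,0,255],[-19,-38,22,0,255],[-19,-38,22,0,255]]]'; python3 -c "
from h import *
o=get_obs();print(o['joints'].round(3))"
```

```text
clock: 5.35
ee_pos: [0.2411, 0.4216, 0.4601]
eef_rot: [[-0.973, 0.233, -0.002], [0.231, 0.962, -0.148], [-0.032, -0.144, -0.989]]
wrist_force: [0.2, -1.9, 1.7]
gripper_width: 0.0002
grip_force: 0.0
[-0.146  0.257 -1.292  1.279  0.281  1.93  -0.031]
```

```bash
python3 -m jog '[[[-10,-40,0,0,255],[-10,-40,0,0,255],[-10,-40,0,0,255],[-10,-40,0,0,255],[-10,-40,0,0,255]]]'; python3 -c "
from h import *
o=get_obs();print(o['joints'].round(3))"
```

```text
clock: 5.85
ee_pos: [0.2001, 0.2494, 0.4636]
eef_rot: [[-0.974, 0.227, -0.004], [0.225, 0.963, -0.149], [-0.03, -0.146, -0.989]]
wrist_force: [-11.6, 41.5, 12.8]
gripper_width: 0.0002
grip_force: 0.0
[ 0.126 -0.382 -0.809  1.597 -0.164  1.905  0.661]
```

```bash
python3 -m jog '[[[0,0,0,0,255]]]'; python3 -c "
from h import *
f=grab_frame('scene');cv2.imwrite('pics/s1.png',f['color'])"; python3 -m jog '[[[0,20,-20,0,255],[0,20,-40,0,255],[0,20,-40,0,255],[0,0,-40,0,255],[0,0,-40,0,255]]]'; python3 -c "
from h import *
o=get_obs();print(o['joints'].round(3))"
```

```text
clock: 5.95
ee_pos: [0.2025, 0.2453, 0.4625]
eef_rot: [[-0.972, 0.235, -0.008], [0.234, 0.96, -0.151], [-0.028, -0.149, -0.989]]
wrist_force: [-0.3, 0.4, -0.7]
gripper_width: 0.0003
grip_force: 0.0
clock: 6.5
ee_pos: [0.1993, 0.3112, 0.2819]
eef_rot: [[-0.974, 0.226, 0.0], [0.223, 0.963, -0.152], [-0.035, -0.148, -0.988]]
wrist_force: [0.2, 0.1, -0.5]
gripper_width: 0.0004
grip_force: 0.0
[ 0.152 -0.284 -1.084  1.87  -0.155  1.529  0.46 ]
```

```bash
python3 -m jog '[[[0,-45,0,0,255],[0,-45,0,0,255],[0,-45,0,0,255],[0,-45,0,0,255]]]'; python3 -c "
from h import *
o=get_obs();print(o['joints'].round(3))"
```

```text
clock: 6.9
ee_pos: [0.1994, 0.2156, 0.2912]
eef_rot: [[-0.972, 0.233, 0.016], [0.228, 0.962, -0.149], [-0.05, -0.141, -0.989]]
wrist_force: [0.0, -1.1, -0.2]
gripper_width: -0.0001
grip_force: 0.0
[-0.389 -0.379 -0.5    2.016 -0.068  1.565  0.49 ]
```

The force was only inertial. At low height j4's limit binds farther out (r≈0.425), so I'll lean there, over the clear counter beside the base.

```bash
python3 -m jog '[[[-16,29,-20,0,255],[-16,29,-30,0,255],[-16,29,-30,0,255],[-16,29,-30,0,255],[-16,29,-30,0,255],[0,-30,-30,0,255],[-5,-40,0,0,255],[-5,-40,0,0,255],[-5,-40,0,0,255],[-5,-40,0,0,255]]]'; python3 -c "
from h import *
o=get_obs();print(o['joints'].round(3))"
```

```text
clock: 7.9
ee_pos: [0.1073, 0.2061, 0.1224]
eef_rot: [[-0.971, 0.239, 0.02], [0.233, 0.96, -0.155], [-0.056, -0.145, -0.988]]
wrist_force: [0.5, 0.2, 0.4]
gripper_width: 0.0003
grip_force: 0.0
[-0.752 -0.376 -0.491  2.373 -0.105  1.244  0.17 ]
```

```bash
python3 -m jog '[[[-10,-42,0,0,255],[-5,-45,0,0,255],[-5,-45,0,0,255]]]'; python3 -c "
from h import *
o=get_obs();print(o['joints'].round(3))"
```

```text
clock: 8.2
ee_pos: [0.1233, 0.1603, 0.1244]
eef_rot: [[-0.973, 0.229, -0.013], [0.227, 0.949, -0.221], [-0.038, -0.218, -0.975]]
wrist_force: [0.5, 0.9, -0.3]
gripper_width: 0.0003
grip_force: 0.0
[-0.821 -0.381 -0.339  2.397 -0.042  1.314  0.228]
```

```bash
python3 -m jog '[[[-5,-42,25,0,255],[-5,-42,25,0,255],[-5,-42,25,0,255]]]'; python3 -c "
from h import *
o=get_obs();print(o['joints'].round(3))"
```

```text
clock: 8.5
ee_pos: [0.1348, 0.1029, 0.1292]
eef_rot: [[-0.972, 0.221, -0.076], [0.234, 0.916, -0.326], [-0.002, -0.335, -0.942]]
wrist_force: [1.6, 0.1, -1.0]
gripper_width: 0.0003
grip_force: 0.0
[-0.471 -0.381 -0.505  2.396 -0.043  1.397  0.432]
```

```bash
python3 -m jog '[[[5,-45,20,0,255],[5,-45,20,0,255]]]'; python3 -c "
from h import *
o=get_obs();print(o['joints'].round(3))"
```

```text
clock: 8.7
ee_pos: [0.1689, 0.0373, 0.1421]
eef_rot: [[-0.972, 0.204, -0.119], [0.235, 0.898, -0.372], [0.031, -0.39, -0.92]]
wrist_force: [0.8, 1.0, -0.6]
gripper_width: 0.0001
grip_force: 0.0
[-0.328 -0.381 -0.414  2.395  0.063  1.44   0.632]
```

```bash
python3 -m jog '[[[-10,45,0,0,255],[-15,45,0,0,255],[-5,-42,20,0,255],[-5,-42,20,0,255],[0,-42,20,0,255]]]'; python3 -c "
from h import *
o=get_obs();print(o['joints'].round(3))"
```

```text
clock: 9.2
ee_pos: [0.1458, 0.0201, 0.1744]
eef_rot: [[-0.968, 0.17, -0.186], [0.238, 0.86, -0.451], [0.084, -0.481, -0.873]]
wrist_force: [1.3, 0.5, 0.3]
gripper_width: -0.0001
grip_force: 0.0
[-0.318 -0.381 -0.438  2.359  0.073  1.586  0.645]
```

Lean is now 29°. Next I'll measure the bottle's foot, its axis and the bay frame from the stored views.

```bash
python3 - <<'E'
from h import *
F={n:np.load(f"pics/{n}0.npy",allow_pickle=True).item() for n in("scene","top")}
t,s=F["top"],F["scene"]
# bay: dark mask in top
g=cv2.cvtColor(t["color"],cv2.COLOR_BGR2GRAY); m=np.zeros_like(g); m[160:218,295:335]=(g[160:218,295:335]<90)*255
c,l,st,ct=cv2.connectedComponentsWithStats(m); i=1+np.argmax(st[1:,4]); P=np.argwhere(l==i)[:,::-1]
print("bay comp",st[i])
W=np.array([onz(t,p,.024) for p in P])
# back wall: rightmost pixels
b=P[P[:,0]>=P[:,0].max()-6]; b=b[(b[:,1]>175)&(b[:,1]<207)]
Wb=np.array([onz(t,p,.024)[:2] for p in b]); vx,vy,x0,y0=cv2.fitLine(Wb.astype(np.float32),2,0,.01,.01).ravel()
print("back wall dir",vx,vy,"pt",x0,y0,"normal az",np.degrees(np.arctan2(-abs(vx),vy*np.sign(vx))), "x range", Wb[:,0].min(),Wb[:,0].max(), "all",W[:,:2].min(0),W[:,:2].max(0))
# bottle foot from scene
for uv in[(401,323),(381,312),(421,314)]: print("foot px",uv,onz(s,np.array(uv)/1.5,0).round(4))
o,d=ray(s,(267,215)); d=d[:2]/np.linalg.norm(d[:2]); print("foot centre",(onz(s,(401/1.5,323/1.5),0)[:2]+.024*d).round(4))
im=cv2.resize(s["color"][100:240,230:350],None,fx=5,fy=4); 
A=cv2.resize(t["color"][150:260,240:350],None,fx=5,fy=5,interpolation=cv2.INTER_CUBIC); cv2.imwrite("pics/topcrop.png",A)
E
```

```text
bay comp [299 166  32  47 273]
back wall dir 0.99813205 0.061093375 pt 0.5225535 -0.12162455 normal az -86.49742 x range 0.4873724696206523 0.5617003644693894 all [ 0.47214227 -0.12752322] [ 0.58660273 -0.05192997]
foot px (401, 323) [0.4697 0.0358 0.    ]
foot px (381, 312) [0.5038 0.0375 0.    ]
foot px (421, 314) [0.4661 0.0025 0.    ]
foot centre [0.4858 0.018 ]
```

View pics/topcrop.png

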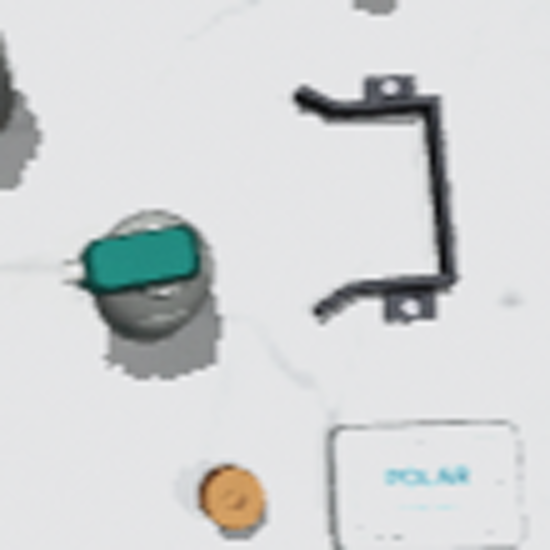

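The top crop shows the bay's back wall from (432,105) to (447,283), the target head at (140,260) with its nozzle pointing left (+y), the spool at (230,498), and the tin below the bay. The bay points inward along az −86.5°, and the foot's goal is about (0.5275, −0.095). Next I'll go behind the bottle while turning the lean towards it.

```bash
python3 -m jog '[[[40,12,0,4.5,255],[40,12,0,4.5,255],[40,12,0,4.5,255],[40,12,0,4.5,255],[40,12,0,4.5,255],[40,12,0,4.5,255],[40,12,0,4.5,255],[40,12,0,4.5,255]]]'; python3 -c "
from h import *
o=get_obs();print(o['joints'].round(3)); z=o['eef_rot'][:,2]; print('lean',np.degrees(np.arccos(-z[2])),'az',np.degrees(np.arctan2(z[1],z[0])))
f=grab_frame('scene');cv2.imwrite('pics/s2.png',f['color'])
t=np.load('pics/top0.npy',allow_pickle=True).item()
c=(onz(t,(326.4,171),.024)+onz(t,(329.4,206.6),.024))/2;print('bay back corner mid',c.round(4))
s=np.load('pics/scene0.npy',allow_pickle=True).item(); p=onz(s,np.array((295,319))/1.5,0);print('other bottle front foot',p.round(3))"
```

```text
clock: 10.0
ee_pos: [0.4676, 0.1183, 0.1741]
eef_rot: [[-0.922, -0.369, 0.115], [-0.377, 0.797, -0.472], [0.083, -0.478, -0.874]]
wrist_force: [-0.0, 0.3, 1.0]
gripper_width: 0.0
grip_force: 0.0
[-0.321  0.169 -0.394  1.901  0.521  1.37   1.082]
lean 29.037390563498484 az -76.33865298960447
bay back corner mid [ 0.5301 -0.1228  0.024 ]
other bottle front foot [0.566 0.129 0.   ]
```

View pics/s2.png

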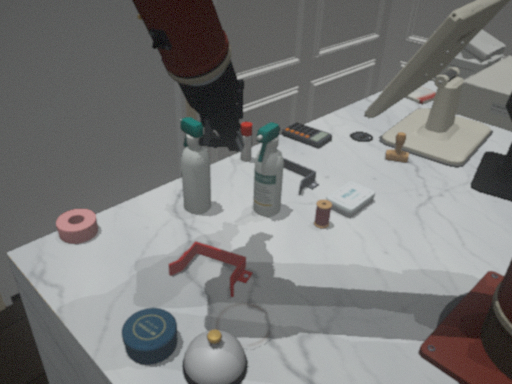

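```bash
python3 -m jog '[[[0,-5,-40,0,255],[0,-5,-40,0,255],[0,-5,-40,0,255],[0,-5,-35,0,255],[0,-5,-6,0,255]]]'; python3 -c "
from h import *
o=get_obs();print(o['ee_pos'],o['wrist_force'])
f=grab_frame('wrist');cv2.imwrite('pics/w1.png',f['color'])"
```

```text
clock: 10.55
ee_pos: [0.4638, 0.0912, 0.01]
eef_rot: [[-0.923, -0.369, 0.108], [-0.374, 0.797, -0.474], [0.088, -0.478, -0.874]]
wrist_force: [-1.4, 0.2, 0.4]
gripper_width: 0.0001
grip_force: 0.0
[0.46379549 0.09117931 0.00997165] [-1.38412892  0.15835136  0.39616977]
```

View pics/w1.png

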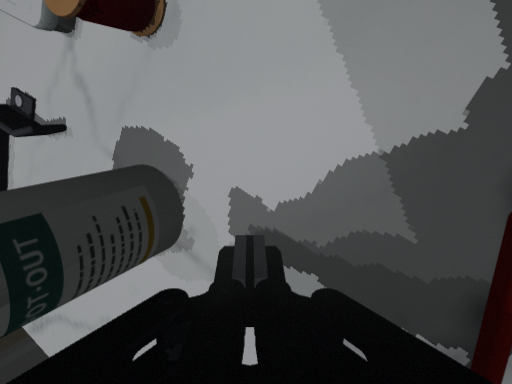

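The wrist view shows the shut tips at (250,245), beside and clear of the bottle's foot (right rim ~(185,215)), and roughly level with its middle. Closing in.

```bash
python3 -m jog '[[[4,0,0,0,255],[4,-4,0,0,255],[0,-8,0,0,255],[0,-8,0,0,255],[0,-6,0,0,255],[1,-4,0,0,255],[1,-4,0,0,255],[1,-4,0,0,255]]]'; python3 -c "
from h import *
f=grab_frame('wrist');cv2.imwrite('pics/w2.png',f['color']);g=grab_frame('top');cv2.imwrite('pics/t2.png',g['color'])
cv2.imwrite('pics/c2.png',np.hstack([f['color'][60:384,60:400],cv2.resize(g['color'][150:258,240:350],None,fx=3,fy=3)]))"
```

```text
clock: 11.4
ee_pos: [0.477, 0.0533, 0.013]
eef_rot: [[-0.924, -0.365, 0.112], [-0.373, 0.798, -0.473], [0.084, -0.479, -0.874]]
wrist_force: [-0.0, 0.5, 0.1]
gripper_width: 0.0
grip_force: 0.0
```

View pics/c2.png

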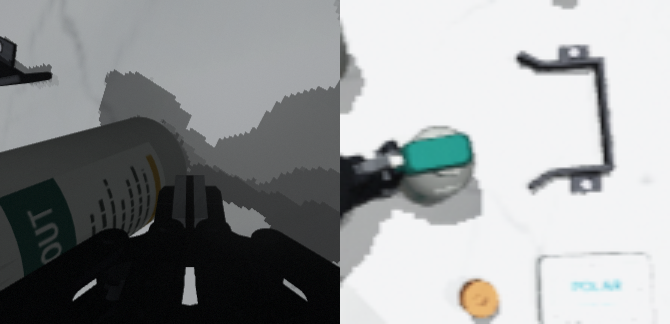

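The left half shows the tips at (185,190), almost touching the foot. The right half shows the bottle unmoved. I'll push obliquely towards the bay's axis and track the head by its mask.

```bash
cat > trk.py <<'E'
from h import *
def head():
    r=[]
    for n in("top","scene"):
        f=grab_frame(n); m=cv2.inRange(cv2.cvtColor(f["color"],cv2.COLOR_BGR2HSV),(75,120,40),(95,255,255))
        c,l,s,ct=cv2.connectedComponentsWithStats(m); k=[i for i in range(1,c) if s[i,4]>40]
        i=max(k,key=lambda i:ct[i][0]); P=np.argwhere(l==i)[:,::-1]
        if n=="top":
            p=onz(f,ct[i],.172); W=np.array([onz(f,q,.172)[:2] for q in P]); v=cv2.fitLine(W.astype(np.float32),2,0,.01,.01).ravel()[:2]; v*=-np.sign(v[1])
        r.append((n,ct[i].round(1),s[i,4]))
    az=np.degrees(np.arctan2(v[1],v[0])); foot=p[:2]+v*.0125
    u=np.array([.061,-.998]); w=np.array([.998,.061]); e=foot-np.array([.530,-.1203])
    print(r,"head",p[:2].round(4),"scene pred",proj(f,p).round(1),"az",az.round(1)); print("foot",foot.round(4),"along(-24 is home)",(e@u*1e3).round(1),"lat",(e@w*1e3).round(1))
head(); o=get_obs(); print(o["clock"],o["ee_pos"].round(4),o["wrist_force"].round(1))
E
python3 trk.py; python3 -m jog '[[[2,-4,-1,0,255],[2,-4,-1,0,255],[2,-4.5,0,0,255],[2,-4.5,0,0,255],[2,-4.5,0,0,255]]]'; python3 trk.py
```

```text
[('top', array([271.3, 200.9]), np.int32(235)), ('scene', array([269.4, 127.1]), np.int32(139))] head [0.4837 0.0232] scene pred [271.2 128.1] az -77.5
foot [0.4865 0.011 ] along(-24 is home) -133.6 lat -35.5
11.6 [0.4769 0.0535 0.0129] [-0.2  0.5  0.4]
clock: 12.1
ee_pos: [0.4871, 0.0314, 0.0109]
eef_rot: [[-0.924, -0.365, 0.112], [-0.373, 0.798, -0.473], [0.084, -0.479, -0.874]]
wrist_force: [-0.7, 1.2, 0.1]
gripper_width: -0.0
grip_force: 0.3
[('top', array([282.7, 197.2]), np.int32(237)), ('scene', array([275.7, 122.2]), np.int32(148))] head [4.916e-01 2.000e-04] scene pred [276.9 122.9] az -78.9
foot [ 0.494 -0.012] along(-24 is home) -110.2 lat -29.3
12.2 [0.4871 0.0309 0.011 ] [-0.4  1.3 -0.1]
```

It slides upright and tracks well. Next is more sideways component.

```bash
python3 -m jog '[[[2.5,-4,0,0,255],[2.5,-4,0,0,255],[3,-4,0,0,255],[3,-4,0,0,255]]]'; python3 trk.py
```

```text
clock: 12.6
ee_pos: [0.4982, 0.0155, 0.011]
eef_rot: [[-0.924, -0.365, 0.112], [-0.373, 0.798, -0.473], [0.084, -0.479, -0.874]]
wrist_force: [0.3, 1.0, 1.0]
gripper_width: -0.0005
grip_force: 0.3
[('top', array([290.4, 193.6]), np.int32(232)), ('scene', array([278.5, 118.1]), np.int32(139))] head [ 0.4991 -0.0153] scene pred [279.7 119.2] az -86.7
foot [ 0.4998 -0.0278] along(-24 is home) -94.2 lat -24.5
12.7 [0.4983 0.015  0.011 ] [0.  0.6 0.2]
```

It's now square to the bay but 24 mm off-axis, so I'll re-contact further to the robot's side and steer outward.

```bash
python3 -m jog '[[[-3,10,0,0,255],[-9,0,0,6,255],[-5,0,0,6,255],[0,-4,0,0,255],[1.5,-4,0,0,255],[2,-4,0,0,255],[2,-4,0,0,255],[2,-4,0,0,255]]]'; python3 trk.py
```

```text
clock: 13.5
ee_pos: [0.489, 0.0057, 0.011]
eef_rot: [[-0.827, -0.522, 0.207], [-0.556, 0.705, -0.44], [0.083, -0.479, -0.874]]
wrist_force: [-0.9, -0.0, 0.0]
gripper_width: -0.0003
grip_force: 0.3
[('top', array([294.2, 191.2]), np.int32(245)), ('scene', array([284.6, 114.8]), np.int32(74))] head [ 0.504  -0.0229] scene pred [280.6 117.2] az -84.8
foot [ 0.5051 -0.0354] along(-24 is home) -86.3 lat -19.7
13.6 [0.4888 0.0052 0.0109] [-1.1  0.1  0.1]
```

```bash
python3 -m jog '[[[2.2,-4,0,0,255],[2.2,-4,0,0,255],[2.2,-4,0,0,255],[2.2,-4,0,0,255]]]'; python3 trk.py
```

```text
clock: 14.0
ee_pos: [0.4974, -0.0105, 0.0109]
eef_rot: [[-0.827, -0.523, 0.208], [-0.557, 0.705, -0.44], [0.084, -0.479, -0.874]]
wrist_force: [-0.5, 1.2, 0.2]
gripper_width: -0.0001
grip_force: 0.3
[('top', array([302.1, 187.6]), np.int32(246)), ('scene', array([287.5, 110.9]), np.int32(65))] head [ 0.5116 -0.039 ] scene pred [283.5 113.5] az -83.0
foot [ 0.5131 -0.0514] along(-24 is home) -69.8 lat -12.6
14.1 [ 0.4974 -0.0109  0.011 ] [-1.3 -0.3  0.4]
```

```bash
python3 -m jog '[[[2.2,-4,0,0,255],[2.2,-4,0,0,255],[2,-4,0,0,255],[1.5,-4,0,0,255]]]'; python3 trk.py
```

```text
clock: 14.5
ee_pos: [0.5053, -0.0265, 0.011]
eef_rot: [[-0.826, -0.523, 0.208], [-0.557, 0.705, -0.44], [0.084, -0.479, -0.874]]
wrist_force: [-0.5, 0.6, 0.2]
gripper_width: -0.0001
grip_force: 0.3
[('top', array([309.6, 184. ]), np.int32(240)), ('scene', array([290.7, 107.7]), np.int32(59))] head [ 0.5191 -0.0544] scene pred [286.1 110.1] az -82.9
foot [ 0.5206 -0.0668] along(-24 is home) -54.0 lat -6.1
14.6 [ 0.5052 -0.0269  0.011 ] [0.1 0.2 0.2]
```

It's in the bay mouth. I'll re-centre square to the bay and push straight.

```bash
python3 -m jog '[[[-3,10,0,0,255],[6,0,0,-7,255],[6,0,0,-7,255],[5,0,0,-7,255],[0,-5,0,0,255],[0,-5,0,0,255],[0.3,-4,0,0,255],[0.3,-4,0,0,255],[0.3,-4,0,0,255],[0.3,-4,0,0,255]]]'; python3 trk.py
```

```text
clock: 15.6
ee_pos: [0.5201, -0.0425, 0.0111]
eef_rot: [[-0.971, -0.236, 0.037], [-0.224, 0.845, -0.485], [0.084, -0.479, -0.874]]
wrist_force: [-0.5, 1.2, -0.2]
gripper_width: 0.0001
grip_force: 0.3
[('top', array([318.9, 182.9]), np.int32(247)), ('scene', array([291.5, 105.6]), np.int32(116))] head [ 0.5216 -0.0733] scene pred [291.8 107.1] az -81.1
foot [ 0.5235 -0.0857] along(-24 is home) -35.0 lat -4.4
15.7 [ 0.5201 -0.0429  0.0111] [-0.7  0.2 -0.4]
```

```bash
python3 -m jog '[[[0.5,-3,0,0,255],[0.5,-3,0,0,255],[0.3,-2,0,0,255]]]'; python3 trk.py; python3 -m jog '[[[0.2,-1.5,0,0,255],[0,-1,0,0,255]]]'; python3 trk.py
```

```text
clock: 16.0
ee_pos: [0.5218, -0.0503, 0.011]
eef_rot: [[-0.971, -0.236, 0.036], [-0.224, 0.845, -0.485], [0.084, -0.479, -0.874]]
wrist_force: [0.1, 1.7, 0.7]
gripper_width: -0.0002
grip_force: 0.4
[('top', array([322.3, 182.3]), np.int32(252)), ('scene', array([293. , 104.1]), np.int32(104))] head [ 0.5228 -0.0801] scene pred [293.6 106. ] az -80.8
foot [ 0.5248 -0.0924] along(-24 is home) -28.2 lat -3.5
16.1 [ 0.5217 -0.0504  0.011 ] [-0.1  1.   0.1]
clock: 16.3
ee_pos: [0.5219, -0.0525, 0.011]
eef_rot: [[-0.971, -0.236, 0.036], [-0.224, 0.845, -0.485], [0.084, -0.479, -0.874]]
wrist_force: [-0.2, 1.6, 0.3]
gripper_width: 0.0002
grip_force: 0.4
[('top', array([323.2, 182.3]), np.int32(251)), ('scene', array([293.3, 104.5]), np.int32(108))] head [ 0.523  -0.0819] scene pred [294.2 105.7] az -80.7
foot [ 0.525  -0.0942] along(-24 is home) -26.3 lat -3.4
16.4 [ 0.5218 -0.0527  0.011 ] [0.2 1.3 0.6]
```

```bash
python3 -m jog '[[[0,-1,0,0,255],[0,-1,0,0,255],[0,-1,0,0,255]]]'|grep -E "ee_pos|force"; python3 trk.py; python3 -m jog '[[[0,-1,0,0,255],[0,-1,0,0,255]]]'|grep -E "ee_pos|force"; python3 trk.py
```

```text
ee_pos: [0.5218, -0.0556, 0.011]
wrist_force: [-1.3, 0.7, 0.0]
grip_force: 0.4
[('top', array([324.9, 182.2]), np.int32(246)), ('scene', array([294.6, 103.8]), np.int32(107))] head [ 0.5232 -0.0855] scene pred [295.4 105.2] az -80.6
foot [ 0.5253 -0.0978] along(-24 is home) -22.7 lat -3.3
16.8 [ 0.5218 -0.0558  0.011 ] [-0.2  0.6  0.1]
ee_pos: [0.5218, -0.0576, 0.011]
wrist_force: [-0.4, 1.1, 0.1]
grip_force: 0.4
[('top', array([325.9, 182.1]), np.int32(242)), ('scene', array([295.5, 103.7]), np.int32(112))] head [ 0.5233 -0.0876] scene pred [296.  104.9] az -80.5
foot [ 0.5254 -0.0999] along(-24 is home) -20.6 lat -3.4
17.1 [ 0.5218 -0.0578  0.011 ] [-0.7  1.1  0.5]
```

```bash
python3 -m jog '[[[0,-1,0,0,255],[0,-1,0,0,255]]]'|grep -E "ee_pos|wrist"; python3 trk.py|tail -2;  python3 -m jog '[[[0,-1,0,0,255],[0,-1,0,0,255]]]'|grep -E "ee_pos|wrist"; python3 trk.py; python3 -c "
from h import *
g=grab_frame('top');f=grab_frame('scene')
cv2.imwrite('pics/c3.png',np.hstack([cv2.resize(f['color'][70:180,230:340],None,fx=3.5,fy=3.5,interpolation=2),cv2.resize(g['color'][140:250,260:370],None,fx=3.5,fy=3.5,interpolation=2)]))"
```

```text
ee_pos: [0.5218, -0.0596, 0.011]
wrist_force: [0.6, 0.8, 0.3]
foot [ 0.5257 -0.1022] along(-24 is home) -18.3 lat -3.2
17.4 [ 0.5218 -0.0598  0.011 ] [-0.2  0.4  0.2]
ee_pos: [0.5218, -0.0616, 0.011]
wrist_force: [-1.0, 1.5, 0.9]
[('top', array([328.1, 182. ]), np.int32(245)), ('scene', array([296.3, 102.7]), np.int32(92))] head [ 0.5237 -0.0919] scene pred [297.4 104.2] az -79.8
foot [ 0.5259 -0.1042] along(-24 is home) -16.3 lat -3.1
17.7 [ 0.5218 -0.0618  0.011 ] [0.3 1.6 0.1]
```

View pics/c3.png

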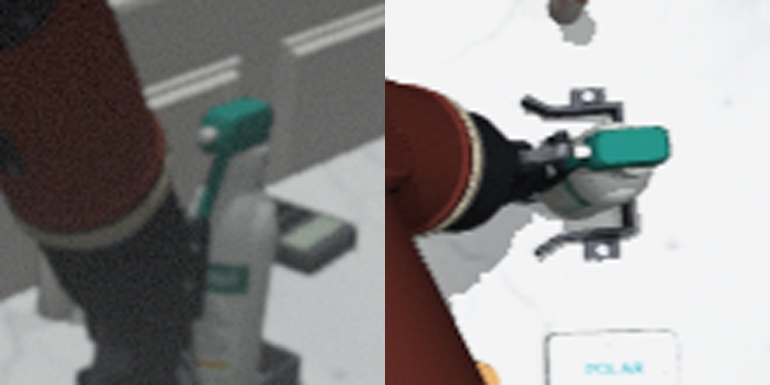

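The left half shows the bottle upright with the gripper leaning behind it. The right half shows it inside the bay, its head at (628,148) reaching over the back rail. The head moves mm for mm with the tip, so it's sliding, not tipping. The force hasn't risen, so I'll keep feeling for the rail.

```bash
for i in 1; do python3 -m jog '[[[0,-1,0,0,255],[0,-1,0,0,255]]]'|grep -E "ee_pos|wrist"; python3 trk.py|tail -3; python3 -m jog '[[[0,-1,0,0,255],[0,0,0,0,255]]]'|grep -E "ee_pos|wrist"; python3 trk.py; done
```

```text
ee_pos: [0.5218, -0.0636, 0.011]
wrist_force: [-0.6, 0.8, 0.4]
[('top', array([329. , 181.9]), np.int32(246)), ('scene', array([297.3, 102.4]), np.int32(101))] head [ 0.5239 -0.0937] scene pred [297.9 104. ] az -79.7
foot [ 0.5261 -0.106 ] along(-24 is home) -14.5 lat -3.0
18.1 [ 0.5218 -0.0638  0.011 ] [0.3 1.  0.3]
ee_pos: [0.5218, -0.0647, 0.011]
wrist_force: [0.3, 1.1, 1.4]
[('top', array([329.3, 182. ]), np.int32(249)), ('scene', array([297.5, 102.7]), np.int32(105))] head [ 0.5238 -0.0945] scene pred [298.2 103.9] az -79.0
foot [ 0.5262 -0.1067] along(-24 is home) -13.8 lat -3.0
18.4 [ 0.5218 -0.0647  0.011 ] [ 0.8 -0.1  0.1]
```

```bash
python3 -m jog '[[[0,-1,0,0,255],[0,-1,0,0,255]]]'|grep -E "ee_pos|wrist"; python3 trk.py|tail -3; python3 -m jog '[[[0,-1,0,0,255],[0,-0.5,0,0,255]]]'|grep -E "ee_pos|wrist"; python3 trk.py
```

```text
ee_pos: [0.5218, -0.0666, 0.011]
wrist_force: [-0.0, 0.6, 0.3]
[('top', array([330.2, 181.8]), np.int32(246)), ('scene', array([298.3, 102.2]), np.int32(104))] head [ 0.524  -0.0963] scene pred [298.7 103.6] az -78.7
foot [ 0.5265 -0.1085] along(-24 is home) -12.0 lat -2.8
18.7 [ 0.5218 -0.0668  0.011 ] [0.1 1.7 0. ]
ee_pos: [0.5222, -0.0676, 0.011]
wrist_force: [0.1, 3.0, 0.9]
[('top', array([330.7, 181.8]), np.int32(249)), ('scene', array([298.3, 102.2]), np.int32(105))] head [ 0.5241 -0.0973] scene pred [299.1 103.5] az -78.8
foot [ 0.5265 -0.1096] along(-24 is home) -10.9 lat -2.9
19.0 [ 0.5222 -0.0676  0.0111] [1.1 2.5 2. ]
```

Contact with the rail: 3 N. The bottle is still about 7° off square, with its robot-side corner touching, so I'll push at the far side of its back face to square it.

```bash
python3 -m jog '[[[0,6,0,0,255],[7,0,0,0,255],[7,0,0,0,255],[0,-3,0,0,255],[0,-3,0,0,255],[0,-1,0,0,255],[0,-1,0,0,255]]]'|grep -E "ee_pos|wrist"; python3 trk.py; python3 -m jog '[[[0,-1,0,0,255],[0,-1,0,0,255]]]'|grep -E "ee_pos|wrist"; python3 trk.py
```

```text
ee_pos: [0.5373, -0.067, 0.0111]
wrist_force: [0.1, 14.2, 4.8]
[('top', array([331.4, 181.5]), np.int32(250)), ('scene', array([298.7, 101.1]), np.int32(98))] head [ 0.5248 -0.0987] scene pred [299.3 103.2] az -79.7
foot [ 0.527 -0.111] along(-24 is home) -9.4 lat -2.4
19.8 [ 0.5372 -0.0669  0.0111] [ 0.3 11.4  3.2]
ee_pos: [0.5375, -0.0673, 0.0112]
wrist_force: [-1.1, 20.1, 7.4]
[('top', array([331.7, 181.4]), np.int32(246)), ('scene', array([298.5, 101.5]), np.int32(103))] head [ 0.525  -0.0993] scene pred [299.4 103.1] az -80.5
foot [ 0.5271 -0.1116] along(-24 is home) -8.8 lat -2.4
20.1 [ 0.5375 -0.0672  0.0112] [-1.5 17.4  5.8]
```

20 N against the tip: it's hard against the back rail. I'll back off and check it.

```bash
python3 -m jog '[[[0,3,0,0,255],[0,5,0,0,255],[0,12,0,0,255],[0,20,0,0,255],[-5,25,10,0,255],[-15,25,30,0,255],[-15,25,45,0,255],[-15,25,45,0,255],[-15,20,45,0,255],[-40,20,20,0,255],[-40,20,0,0,255],[-40,20,0,0,255]]]'|grep -E "ee_pos|wrist"; python3 trk.py; python3 -c "
from h import *
g=grab_frame('top');f=grab_frame('scene')
cv2.imwrite('pics/c4.png',np.hstack([cv2.resize(f['color'][70:180,230:340],None,fx=3.5,fy=3.5,interpolation=2),cv2.resize(g['color'][140:250,260:370],None,fx=3.5,fy=3.5,interpolation=2)]))"
```

```text
ee_pos: [0.3515, 0.1458, 0.1994]
wrist_force: [-0.6, 1.3, 1.1]
[('top', array([325.8, 181.9]), np.int32(235)), ('scene', array([297.1, 104.1]), np.int32(89))] head [ 0.5238 -0.0873] scene pred [295.8 104.8] az -82.0
foot [ 0.5256 -0.0997] along(-24 is home) -20.9 lat -3.2
21.4 [0.3491 0.1479 0.199 ] [ 0.2 -0.2 -0.4]
```

View pics/c4.png

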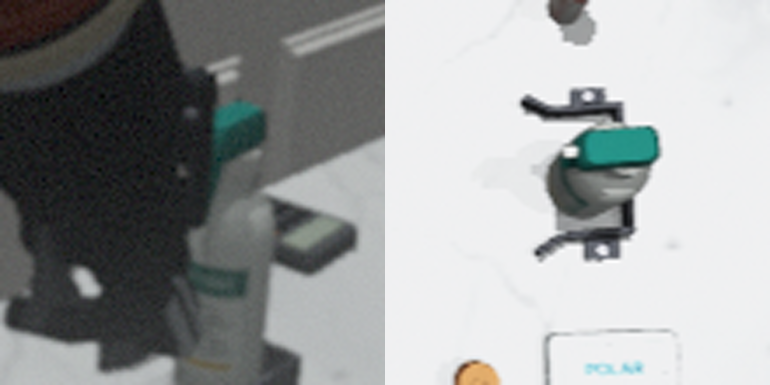

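On release the head came back 12 mm: the bottle had been leaning slightly against the rail and has now settled upright. I need a direct check of the foot against the rail, so I'll take a wrist view from above and then an unobstructed scene view.

```bash
python3 -m jog '[[[0,0,36,0,255],[0,0,36,0,255],[30,-39,0,0,255],[30,-39,0,0,255],[30,-39,0,0,255],[0,0,0,0,255]]]'|grep -E "ee_pos|wrist"; python3 -c "
from h import *
o=get_obs();f=grab_frame('wrist');T=np.eye(4);T[:3,:3]=o['eef_rot'];T[:3,3]=o['ee_pos'];f['T']=T@f['T_tool_cam'];np.save('pics/w4.npy',f,allow_pickle=True);print(proj(f,[.53,-.12,.024]),proj(f,[.53,-.1,0]))"
python3 -m jog '[[[-30,39,0,0,255],[-40,30,0,0,255],[-40,30,0,0,255],[-40,30,0,0,255],[-40,30,0,0,255],[0,0,0,0,255]]]'|grep -E "ee_pos|wrist"; python3 trk.py; python3 -c "
from h import *
f=grab_frame('scene');np.save('pics/s4.npy',f,allow_pickle=True);w=np.load('pics/w4.npy',allow_pickle=True).item()
cv2.imwrite('pics/c5.png',np.hstack([cv2.resize(w['color'][60:340,100:400],None,fx=1.3,fy=1.3),cv2.resize(f['color'][90:194,240:350],None,fx=3.5,fy=3.5,interpolation=2)]))"
```

```text
ee_pos: [0.4456, 0.0202, 0.2706]
wrist_force: [-0.9, 0.2, 0.1]
[235.68014125 190.55556779] [256.53611517 192.07923587]
ee_pos: [0.2492, 0.19, 0.2709]
wrist_force: [1.3, -0.6, 1.1]
[('top', array([325.8, 181.9]), np.int32(233)), ('scene', array([191.1, 124.8]), np.int32(208))] head [ 0.5239 -0.0874] scene pred [295.7 104.8] az -82.4
foot [ 0.5256 -0.0997] along(-24 is home) -20.8 lat -3.2
22.85 [0.2528 0.1869 0.2707] [ 0.3 -0.8  0.8]
```

View pics/c5.png

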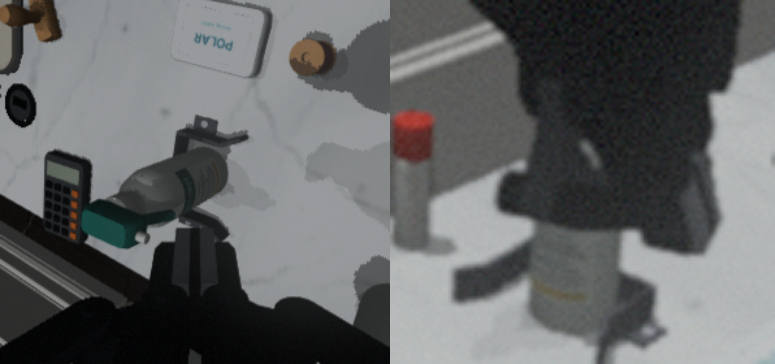

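The left half (wrist) shows the bottle standing between the rails, its foot's rear rim at (226,172) and the robot-side back corner of the bay at ~(180,135). The right half (scene) shows its foot's front edge at (565,332). Computing the foot from both.

```bash
python3 - <<'E'
from h import *
w=np.load('pics/w4.npy',allow_pickle=True).item(); s=np.load('pics/s4.npy',allow_pickle=True).item(); s0=np.load('pics/scene0.npy',allow_pickle=True).item()
wp=lambda x,y:(100+x/1.3,60+y/1.3)
print("wrist: rear rim",onz(w,wp(226,172),0).round(4),"back corner top",onz(w,wp(178,134),.024).round(4),"near flare tip",onz(w,wp(246,136),.024).round(4),"far flare tip",onz(w,wp(228,236),.024).round(4))
p=onz(s,(240+(565-390)/3.5,90+332/3.5),0); o,d=ray(s,(290,185)); d=d[:2]/np.linalg.norm(d[:2]); print("scene foot front",p.round(4),"centre",(p[:2]+.024*d).round(4))
t=grab_frame("top"); im=t["color"]; g=cv2.cvtColor(im,cv2.COLOR_BGR2GRAY)
# near part of back rail profile along image row
for r in (203,205): print(r,[int(v) for v in g[r,314:336]], "y of cols 325..333 at z.024",[onz(t,(c,r),.024)[1].round(4) for c in (326,329,332)])
E
```

```text
wrist: rear rim [ 0.5203 -0.0753  0.    ] back corner top [ 0.4929 -0.1276  0.024 ] near flare tip [ 0.4695 -0.0571  0.024 ] far flare tip [ 0.5739 -0.046   0.024 ]
scene foot front [ 0.5133 -0.0775  0.    ] centre [ 0.5284 -0.0961]
203 [139, 140, 140, 140, 142, 143, 142, 145, 146, 146, 144, 135, 125, 88, 19, 28, 45, 176, 230, 230, 230, 230] y of cols 325..333 at z.024 [np.float64(-0.1177), np.float64(-0.1251), np.float64(-0.1324)]
205 [139, 137, 122, 105, 106, 93, 70, 64, 63, 54, 49, 54, 49, 47, 75, 86, 77, 140, 209, 230, 229, 230] y of cols 325..333 at z.024 [np.float64(-0.1177), np.float64(-0.125), np.float64(-0.1324)]
```

The foot's y is −0.096 to −0.0997 from three estimates, against a goal of about −0.097, so it's home against the rail. It stands upright, the neighbouring bottle's head hasn't moved (191.1,124.8), and the spool and tin look undisturbed.

```bash
python3 -m jog '[[[0,0,0,0,255],[0,0,0,0,255]]]' >/dev/null; python3 -c "
from h import *
print(sign_off())"
```

```text
the job is handed in; nothing more can be done
None
```

I pushed the spray bottle into the steel bay and handed the job in at about 23 s; it stands upright against the back rail by my measurements (to within about 3 mm), though it tipped a few degrees against the rail in the last push before settling back on release.

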